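Push the pinning block home into the corner stop

TASK

Push the stepped wooden pinning block along the worktop, without picking it up, into the corner of the L-shaped metal stop: its thin lip (the low edge on the far side) flush along the long bar and its left end flush against the short bar. Keep it flat on the worktop, leave the small things round about where they stand, and leave the block lying there by itself.

Things in the scene. Friction and masses are not known exactly. Their poses are not given: they have to be found in the camera images.
- pinning_block: Loose stepped hardwood block, orange-brown, 112 (x) x 93 (y) x 34 (z) mm, about 0.2 kg. Origin: centre of the underside; z up. Its +y points to its thin lip (far side), its +x to its right end, seen from the robot. Heights: 34 mm from y = -46.5 to -1 (tall upright face towards the robot), 24 mm from y = -1 to 34, 7 mm (lip) from y = 34 to 46.5. It slides when pushed low with a few newtons.
- block_lip (a point): Point on the pinning block: middle of the edge face of its thin lip (46.5 mm from the block's centre along its +y), 3.5 mm above the underside. Its axes are those of the block.
- block_left_end (a point): Point on the pinning block: middle of its left end face (56 mm from the block's centre along its -x), 12 mm above the underside. Its axes are those of the block.
- corner_stop: L-shaped stop, two aluminium bars 14 mm wide and 14 mm high, fixed to the worktop. Origin: the inner corner at worktop height, z up. Long bar: runs 260 mm along the stop's -y (rightwards), working face x = 0. Short bar: runs 95 mm along -x (towards the robot), working face y = 0. The block belongs at x < 0, y < 0: when home its centre is at x = -46.5, y = -56 mm, its +y along the stop's +x.
- microscope: Fixed stereo microscope to the right of the work, cream and white, about 0.4 m high, its eyepieces leaning towards the robot; origin at the middle of its foot. From the origin it reaches about 0.18 m towards the robot, 0.16 m ahead, 0.17 m to either side. On the way from the right, swing the arm round in front of it, keeping close to the base.
- eraser: Bystander: white eraser in a blue sleeve, 20 x 46 x 12 mm, lying near the front edge to the right; origin centre of the underside.
- cap: Bystander: round pink cap, 31 mm across, 13 mm high, lying near the front edge to the right; origin centre of the underside.
- vial: Bystander: clear vial with white screw cap, 34 mm across, 60 mm high, standing at the left edge; origin centre of the underside.
- vial_2: Bystander: small clear vial with white cap, 27 mm across, 46 mm high, standing at the left edge; origin centre of the underside.
- jar: Bystander: clear jar with red and white lid, 44 mm across, 88 mm high, standing at the left edge; origin centre of the underside.
- pot: Bystander: open white pot with pins, 46 mm across, 41 mm high, standing near the front edge to the right; origin centre of the underside.

How it is judged (in metres and radians):
At the end, for the whole second after the job is handed in: The block lies flat and still on the worktop in the stop: its lip within 4 mm of the long bar's face, its left end within 4 mm of the short bar's face, square to the stop within 0.04 rad, and no bystander has moved more than 15 mm (x of block_lip in the frame of corner_stop between -0.004 and 0.004 m and y of block_left_end in the frame of corner_stop between -0.004 and 0.004 m and angle between the y axis of pinning_block and the x axis of corner_stop, either way round below 0.04 rad and height (world z) of pinning_block below 0.004 m and angle between pinning_block's own z axis and vertical below 0.05 rad and linear speed of pinning_block below 0.01 m/s and distance of each of eraser, cap, vial, vial_2, jar, pot from where it was at the start of the episode below 0.015 m); the robot touches nothing.
It fails at once if the block is lifted off or tipped up (height (world z) of pinning_block above 0.008 m or angle between pinning_block's own z axis and vertical above 0.15 rad).
It fails at once if one of the small things round about is disturbed (distance of any of eraser, cap, vial, vial_2, jar, pot from where it was at the start of the episode above 0.015 m).
It also fails if it takes over 58 s, if anything falls off the work surface, if the arm or the gripper's body presses on something with over 40 N, if the wrist force passes 120 N, or if a joint passes its speed limit or range.

ROBOT

A 7-joint arm with a two-finger parallel gripper is mounted at the origin on a cart in front of the work surface, level with it; the furniture and walls round the work are solid. World frame = base frame: x ahead of the robot, y to its left, z up, the work surface at z = 0. Lengths are in m, angles in degrees, forces in N, time in s.
With the tool pointing down it reaches from about 0.35 to 0.775 m from the base axis. Payload 3.1 kg.
Tool frame: the origin (TCP) lies at the very end of the fingers, on their centre line; the grasp point (between the pads) lies env.pinch_z behind it (env.pinch_z is the distance from the TCP to the grasp point, in m); z points along the fingers, y is the line along which they close (so a half turn about z gives the same grasp; the last joint's range is limited). The gripper opens to 85 mm and grips with 20 to 120 N. Pads are 22 mm wide; open, the fingers measure 114 mm over their backs; the gripper's body (76 mm by 85 mm) begins 54 mm behind the grasp point. The pads swing forward as they close: fully open they stand 13 mm farther back than shut.
Start: joints at [70.663, 17.813, 0.802, 86.603, -0.252, 75.585, -1.558], TCP at [0.16, -0.526, 0.231] pointing down, gripper open.
Joint ranges: [-154.91, 154.91], [-16.99, 109.72], [-72.82, 74.43], [7.12, 147.25], [-82.49, 262.49], [11.32, 116.49], [-174.64, 174.64]. Speed limits (degrees/s): [159.86, 159.86, 180, 180, 180, 180, 180].

INTERFACE

Orientations are given as [roll, pitch, yaw] about the fixed x, y, z axes, in that order (R = Rz(yaw) Ry(pitch) Rx(roll)).
In Python, from plant import telemetry, viewer, finish_job, env gives the robot as it stands.
- The arm moves only by the tool jog_arm, never from a script. Its argument "moves" is a list of rows, each an object of numbers: "jaw": the closure, from 0 (fully open) to 1 (shut); "dx", "dy", "dz": the shift along the tool's x, y, z in mm; "yaw": the turn about the tool's z in rad. In form: [{"jaw": .., "dx": .., "dy": .., "dz": .., "yaw": ..}, ...]. A call has 1 to 12 rows; each row is the pose to reach, as a shift and turn from the pose commanded when the call began, along the tool's axes at that moment; what a row does not reach only later rows make up. A row lasts 1/8 s, in which the tool goes at most 62.5 mm and 10.7 degrees, less where a joint would pass 70% of its speed; a pose out of reach is approached as far as the arm can. A call with a gripper value outside its range is refused whole. The fingers move at their own pace and stop on an object; "squeeze" is the grip in N (left out, the last holds). Time passes only in rows, so rows that repeat a pose let the fingers close. It gives the time, the measured TCP pose, the force, the opening and the grip force at its end, in the units of the state.
- telemetry.sense(): the state, without advancing time (a new reading comes with each control period).
- viewer.snapshot(name): name is "side" or "top" or "wrist"; returns a dict with "pixels" (400x640x3 uint8, red, green, blue), "fx", "fy", "cx", "cy" (pixels), "extrinsics" (4x4, takes a point from world to camera coordinates); the wrist camera has in their place "tool_from_camera" (4x4, takes a point from camera to tool coordinates, whose origin is the TCP and whose axes are the flange's). Camera axes: x right, y down, z forward; pixel columns grow to the right and rows downward; lengths in m; the calibration is good to about 2 mm. A picture is of the moment at which its call begins: read the wrist's pose just before it. There is no depth.
- finish_job(): hands the job in; it is judged then, once.
The state is a dict: "t": time; "qpos": joint angles; "dq": joint speeds; "joint_torque": joint torques, N m; "tcp_pos": TCP position; "ee_rot": TCP orientation; "ft_force": force on the tool from outside, world axes, zero at the start; "torque": the same for the moment, N m; "gripper_width": finger opening in m; "grasp_force": force on a finger pad.
Only numpy, scipy, OpenCV 4.12 (cv2) and the standard library are available. Lean on these libraries where they do the work, as an engineer would, in place of code of your own. Each camera call takes 0.05 s, during which the arm holds its last target. There are 200 camera calls.

## Working session

There is one attempt and no reset: what is moved stays moved. The work goes in short steps, Python scripts to look and compute and a tool call to move; the robot and the scene stay as the last step left them, time stands still between calls to the robot, and variables do not carry over. Pictures are saved under pics/ and viewed, at most 10 in all, crops included, and the job is handed in when it is done.

Besides the shell and the picture viewer there is one more tool, called after "Request:" as name([rows], argument=value, ...), one row to a line, values as JSON. jog_arm: Moves the arm, as the interface text tells. Its arguments: {"type":"object","properties":{"moves":{"type":"array"},"squeeze":{"type":"number"}},"required":["moves"]}

```bash
mkdir -p pics; cat > h.py <<'E'
import numpy as np, cv2
from plant import telemetry, viewer, finish_job, env
def snap(n,f=None):
    s=viewer.snapshot(n)
    if f: cv2.imwrite('pics/'+f,cv2.cvtColor(s['pixels'],cv2.COLOR_RGB2BGR))
    return s
def ray(s,uv,z,E=None):
    E=s['extrinsics'] if E is None else E
    T=np.linalg.inv(np.array(E)); d=T[:3,:3]@[(uv[0]-s['cx'])/s['fx'],(uv[1]-s['cy'])/s['fy'],1]
    o=T[:3,3]; return o+d*(z-o[2])/d[2]
E
python3 - <<'E'
from h import *
import pickle
print(telemetry.sense(), env.pinch_z)
for n in('top','side'):
    s=snap(n,n+'0.png'); pickle.dump(s,open(n+'0.pkl','wb')); print(n,s['fx'],s['cx'],s['cy'],np.linalg.inv(s['extrinsics']).round(3))
E
```

```text
{'t': 0.0, 'qpos': array([70.66470983, 17.85870257,  0.8032486 , 86.69203295, -0.25229938,
       75.5844288 , -1.55863441]), 'dq': array([ 0.0344818 , -0.09445086,  0.02964376,  0.03866994, -0.02209354,
       -0.02280169,  0.01487768]), 'joint_torque': array([-1.31819997e-04, -3.79912913e+01,  1.45930806e-01, -2.30591851e+01,
        1.21589826e-02,  1.35095307e-02,  1.46451606e-05]), 'tcp_pos': array([ 0.16009494, -0.52542077,  0.23023722]), 'ee_rot': array([-1.79866724e+02,  5.74376466e-03,  1.69487309e+01]), 'ft_force': array([ 0.43702504, -0.06934666, -0.91338884]), 'torque': array([-0.05528366, -0.04720399, -0.00847162]), 'grasp_force': 0.0, 'gripper_width': 0.0854875484136554} 0.0187
top 469.66595851693944 320.86307256518825 209.31202295074812 [[ 0.014 -0.983  0.183  0.285]
 [-1.    -0.015 -0.003  0.035]
 [ 0.006 -0.183 -0.983  1.143]
 [ 0.     0.     0.     1.   ]]
side 500.75698750820936 313.13491673804754 191.93113484480207 [[ 0.454 -0.789  0.414 -0.169]
 [-0.891 -0.402  0.211 -0.288]
 [-0.    -0.465 -0.885  1.435]
 [ 0.     0.     0.     1.   ]]
```

View pics/top0.png

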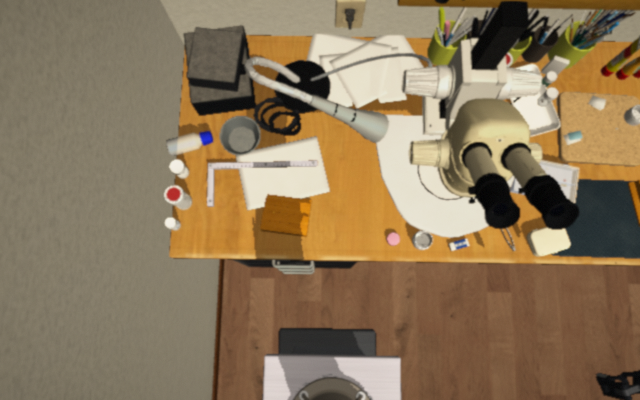

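View pics/side0.png

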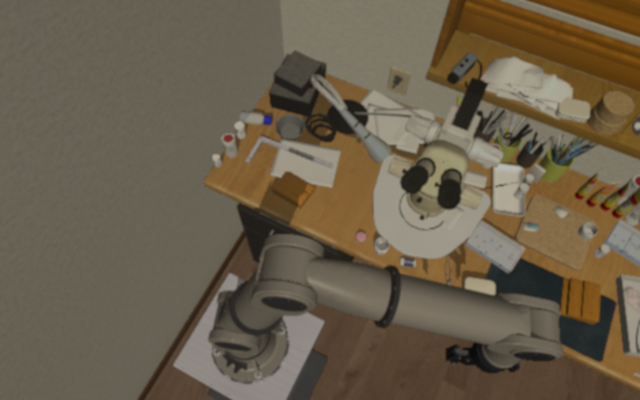

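The top view shows the block at about (287,215), the stop's corner near (213,165) with its long bar running to (318,163) and short bar to (210,205), and the vials and jar at x≈172-178. In the side view the block is at (290,188). The arm is at the lower right.

```bash
python3 - <<'E'
from h import *
a=cv2.imread('pics/top0.png')[145:260,160:340]; cv2.imwrite('pics/c1.png',cv2.resize(a,None,fx=4.4,fy=4.4,interpolation=cv2.INTER_CUBIC))
import pickle
s=pickle.load(open('top0.pkl','rb'))
for n,uv,z in [('corner',(215,167),.0),('longR',(318,164),.014),('shortend',(211,205),.014),('blkTL',(266,197),.02),('blkTR',(310,200),.02),('blkBR',(306,235),.034),('blkBL',(262,232),.034),('cap',(393,239),.01),('pot',(423,240),.02),('jar',(178,200),.04),('edge',(300,261),0)]: print(n,ray(s,uv,z).round(3))
E
```

```text
corner [0.602 0.299 0.   ]
longR [0.61  0.041 0.014]
shortend [0.502 0.301 0.014]
blkTL [0.523 0.166 0.02 ]
blkTR [0.517 0.059 0.02 ]
blkBR [0.429 0.066 0.034]
blkBL [0.435 0.171 0.034]
cap [ 0.425 -0.144  0.01 ]
pot [ 0.423 -0.215  0.02 ]
jar [0.508 0.374 0.04 ]
edge [0.37  0.081 0.   ]
```

View pics/c1.png

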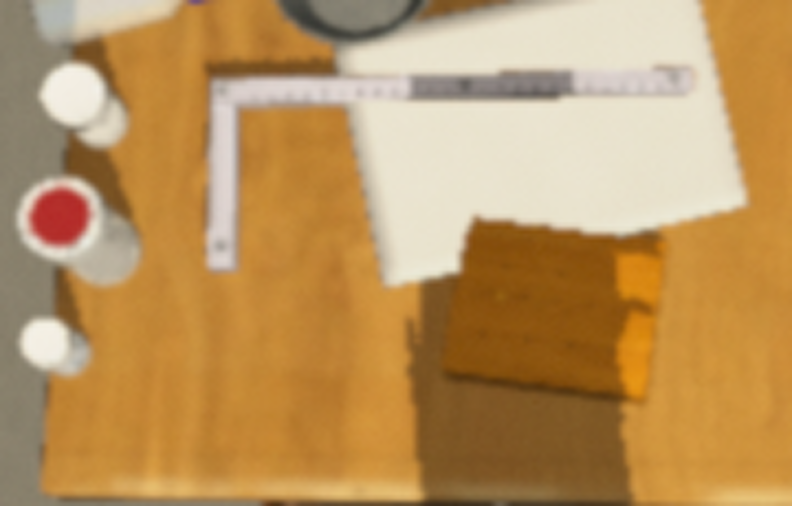

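The crop shows the stop's inner corner at crop (238,104), the long bar's inner end at (690,95) and the short bar's inner end at (236,270). The block's front edge runs from (445,372) to (642,397), and its lip corners are at (475,217) and (662,235).

```bash
python3 - <<'E'
from h import *
import pickle
s=pickle.load(open('top0.pkl','rb'))
p=lambda u,v,z:ray(s,(160+u/4.4-.4,145+v/4.4-.4),z)
def q(n,a): print(n,a.round(4))
L0=p(238,104,.014);L1=p(690,95,.014);S1=p(236,270,.014)
q('corner',L0);q('L1',L1);q('S1',S1)
d=L1-L0;print('stop yaw',np.degrees(np.arctan2(d[0],-d[1])))
d=S1-L0;print('short yaw',np.degrees(np.arctan2(-d[1],-d[0])))
A=p(445,372,.034);B=p(642,395,.034);C=p(475,217,.007);D=p(662,237,.007)
for n,x in zip('ABCD',(A,B,C,D)): q(n,x)
for a,b in((A,B),(C,D)):
  d=b-a;print(np.degrees(np.arctan2(d[0],-d[1])),np.linalg.norm(d))
print('eyepiece',ray(s,(500,212),.35),ray(s,(470,150),.0),ray(s,(425,152),.25))
E
```

```text
corner [0.5949 0.2992 0.014 ]
L1 [0.6042 0.0444 0.014 ]
S1 [0.4996 0.295  0.014 ]
stop yaw 2.085674184077751
short yaw 2.534541238206946
A [0.4414 0.1743 0.034 ]
B [0.4304 0.0675 0.034 ]
C [0.5333 0.1641 0.007 ]
D [0.5234 0.0589 0.007 ]
-5.848102934690136 0.10736079478834107
-5.352696565214954 0.1057445892668866
eyepiece [ 0.43272502 -0.27505465  0.35      ] [ 0.65683753 -0.34468909  0.        ] [ 0.5699508  -0.17207723  0.25      ]
```

Request:
jog_arm([
  {"dx": -45,"dy": -40},
  {"dx": -90,"dy": -90},
  {"dx": -95,"dy": -150},
])

```text
validation failed for argument at $.mo...
```

Request:
jog_arm([
  {"jaw": 0,"dx": 0,"dy": -55,"dz": 0,"yaw": 0},
  {"jaw": 0,"dx": 0,"dy": -110,"dz": 0,"yaw": 0},
  {"jaw": 0,"dx": 0,"dy": -163,"dz": 0,"yaw": 0},
  {"jaw": 0,"dx": 50,"dy": -180,"dz": 0,"yaw": 0.05},
  {"jaw": 0,"dx": 100,"dy": -195,"dz": 0,"yaw": 0.1},
  {"jaw": 0,"dx": 145,"dy": -218,"dz": 0,"yaw": 0.15},
  {"jaw": 0,"dx": 188,"dy": -241,"dz": 0,"yaw": 0.2},
  {"jaw": 0,"dx": 225,"dy": -280,"dz": 0,"yaw": 0.25},
  {"jaw": 0,"dx": 260,"dy": -317,"dz": 0,"yaw": 0.26},
  {"jaw": 0,"dx": 296,"dy": -354,"dz": 0,"yaw": 0.26},
  {"jaw": 0,"dx": 296,"dy": -354,"dz": 0,"yaw": 0.26},
  {"jaw": 0,"dx": 296,"dy": -354,"dz": 0,"yaw": 0.26},
])

```text
t: 1.6
tcp_pos: [0.3397, -0.1017, 0.231]
ee_rot: [180.0, 0.1, 2.1]
ft_force: [0.5, -0.4, 0.4]
gripper_width: 0.0852
grasp_force: 0.0
```

Request:
jog_arm([
  {"jaw": 0.3,"dx": 10,"dy": -55,"dz": 0,"yaw": 0},
  {"jaw": 0.3,"dx": 20,"dy": -110,"dz": 0,"yaw": 0},
  {"jaw": 0.3,"dx": 35,"dy": -165,"dz": 0,"yaw": 0},
  {"jaw": 0.3,"dx": 53,"dy": -220,"dz": 0,"yaw": 0},
  {"jaw": 0.3,"dx": 53,"dy": -220,"dz": 0,"yaw": 0},
  {"jaw": 0.3,"dx": 53,"dy": -220,"dz": 0,"yaw": 0},
])

```text
t: 2.35
tcp_pos: [0.3853, 0.1185, 0.2308]
ee_rot: [179.9, 0.1, 1.9]
ft_force: [-0.4, 0.1, 1.0]
gripper_width: 0.06
grasp_force: 0.0
```

```bash
python3 - <<'E'
from h import *
t=telemetry.sense(); print(t['tcp_pos'],t['ee_rot'],t['gripper_width'])
s=snap('wrist','w1.png'); print(s['fx'],s['cx'],s['cy'],np.array(s['tool_from_camera']).round(3))
E
```

```text
[0.38534691 0.11847263 0.23075007] [1.79934855e+02 9.01468520e-02 1.89968826e+00] 0.05995363211719933
290.3002692430765 314.0597802569718 199.5394293905541 [[-0.001 -0.946 -0.324  0.083]
 [ 1.    -0.001 -0.    -0.   ]
 [ 0.    -0.324  0.946 -0.141]
 [ 0.     0.     0.     1.   ]]
```

View pics/w1.png

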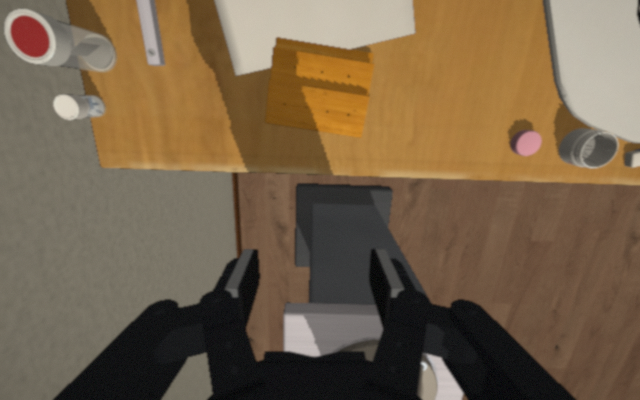

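The wrist view shows the block's front edge from (265,123) to (362,137), the lip corners at (278,38) and (373,55), and the end of the short bar near (155,64).

```bash
cat >> h.py <<'E'
from scipy.spatial.transform import Rotation as Ro
def wE(s,t):
    T=np.eye(4);T[:3,:3]=Ro.from_euler('xyz',t['ee_rot'],degrees=True).as_matrix();T[:3,3]=t['tcp_pos']
    return np.linalg.inv(T@np.array(s['tool_from_camera']))
E
python3 - <<'E'
from h import *
t=telemetry.sense(); s=snap('wrist'); E=wE(s,t)
for uv,z in [((265,122),.034),((362,136),.034),((278,38),.007),((373,55),.007),((162,64),.014)]: print(ray(s,uv,z,E).round(4))
E
```

```text
[0.4433 0.1752 0.034 ]
[0.4311 0.0645 0.034 ]
[0.5326 0.1628 0.007 ]
[0.5187 0.0552 0.007 ]
[0.5014 0.2924 0.014 ]
```

Request:
jog_arm([
  {"jaw": 0.3,"dx": 0,"dy": 0,"dz": 60,"yaw": 0},
  {"jaw": 0.3,"dx": 0,"dy": 0,"dz": 120,"yaw": 0},
  {"jaw": 0.3,"dx": 0,"dy": 0,"dz": 170,"yaw": 0},
  {"jaw": 0.3,"dx": 0,"dy": 0,"dz": 200,"yaw": 0},
  {"jaw": 0.3,"dx": 0,"dy": 0,"dz": 215,"yaw": 0},
  {"jaw": 0.3,"dx": 0,"dy": 0,"dz": 224,"yaw": 0},
  {"jaw": 0.3,"dx": 0,"dy": 0,"dz": 224,"yaw": 0},
])

```text
t: 3.32
tcp_pos: [0.386, 0.1202, 0.0076]
ee_rot: [180.0, -0.1, 2.0]
ft_force: [1.1, 0.3, 0.3]
gripper_width: 0.0598
grasp_force: 0.0
```

Request:
jog_arm([
  {"jaw": 0.3,"dx": 12,"dy": 0,"dz": 2,"yaw": 0},
  {"jaw": 0.3,"dx": 24,"dy": 0,"dz": 2,"yaw": 0},
  {"jaw": 0.3,"dx": 32,"dy": 0,"dz": 2,"yaw": 0},
  {"jaw": 0.3,"dx": 40,"dy": 0,"dz": 2,"yaw": 0},
  {"jaw": 0.3,"dx": 47,"dy": 0,"dz": 2,"yaw": 0},
  {"jaw": 0.3,"dx": 54,"dy": 0,"dz": 2,"yaw": 0},
  {"jaw": 0.3,"dx": 61,"dy": 0,"dz": 2,"yaw": 0},
  {"jaw": 0.3,"dx": 68,"dy": 0,"dz": 2,"yaw": 0},
  {"jaw": 0.3,"dx": 75,"dy": 0,"dz": 2,"yaw": 0},
  {"jaw": 0.3,"dx": 82,"dy": 0,"dz": 2,"yaw": 0},
  {"jaw": 0.3,"dx": 88,"dy": 0,"dz": 2,"yaw": 0},
  {"jaw": 0.3,"dx": 92,"dy": 0,"dz": 2,"yaw": 0},
])

```text
t: 4.82
tcp_pos: [0.4776, 0.1239, 0.0053]
ee_rot: [180.0, 0.0, 2.0]
ft_force: [-1.9, -2.1, 0.8]
gripper_width: 0.0597
grasp_force: 1.2
```

```bash
python3 - <<'E'
from h import *
t=telemetry.sense(); print(t['tcp_pos'],t['ee_rot'],t['ft_force'])
s=snap('top'); a=cv2.cvtColor(s['pixels'],cv2.COLOR_RGB2BGR)[145:260,160:340]; cv2.imwrite('pics/c2.png',cv2.resize(a,None,fx=4.4,fy=4.4,interpolation=cv2.INTER_CUBIC))
E
```

```text
[0.47755209 0.12390114 0.0052991 ] [1.79999966e+02 1.76971184e-02 2.04407782e+00] [-1.9311749  -2.09116676  0.77295969]
```

View pics/c2.png

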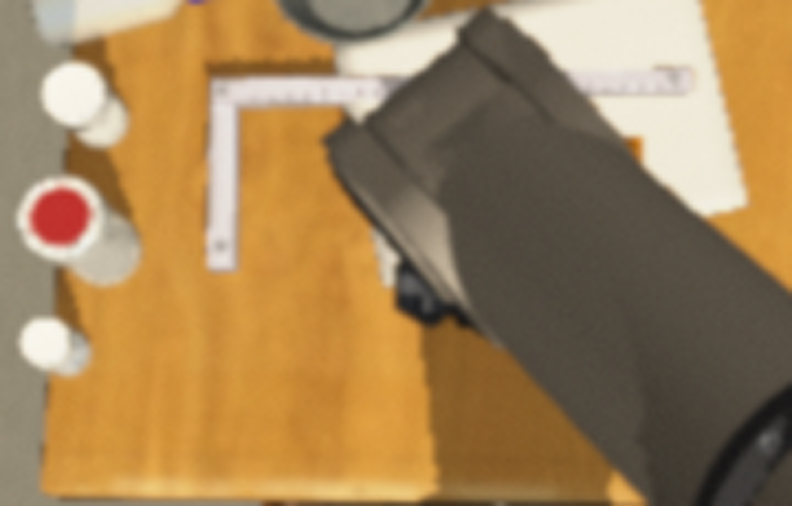

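The arm hides most of the block. Its far right corner shows at crop (640,140), about as expected. I'll back off, lift and look with the wrist camera.

Request:
jog_arm([
  {"jaw": 0.3,"dx": -15,"dy": 0,"dz": 0,"yaw": 0},
  {"jaw": 0.3,"dx": -30,"dy": 0,"dz": -10,"yaw": 0},
  {"jaw": 0.3,"dx": -30,"dy": 0,"dz": -60,"yaw": 0},
  {"jaw": 0.3,"dx": -30,"dy": 0,"dz": -120,"yaw": 0},
  {"jaw": 0.3,"dx": -30,"dy": 0,"dz": -180,"yaw": 0},
  {"jaw": 0.3,"dx": -30,"dy": 0,"dz": -195,"yaw": 0},
  {"jaw": 0.3,"dx": -30,"dy": 0,"dz": -195,"yaw": 0},
  {"jaw": 0.3,"dx": -30,"dy": 0,"dz": -195,"yaw": 0},
])

```text
t: 5.88
tcp_pos: [0.4462, 0.1221, 0.1985]
ee_rot: [180.0, 0.2, 2.1]
ft_force: [-0.9, -0.3, -0.7]
gripper_width: 0.0597
grasp_force: 0.0
```

```bash
python3 - <<'E'
from h import *
import pickle
t=telemetry.sense(); print(t['tcp_pos'],t['ee_rot'])
s=snap('wrist'); s['E']=wE(s,t); pickle.dump(s,open('w2.pkl','wb'))
a=cv2.cvtColor(s['pixels'],cv2.COLOR_RGB2BGR)[0:220,120:440]; cv2.imwrite('pics/c3.png',cv2.resize(a,None,fx=2.5,fy=2.5,interpolation=cv2.INTER_CUBIC))
E
```

```text
[0.44622863 0.12207524 0.19852105] [179.95310346   0.18418171   2.05097016]
```

View pics/c3.png

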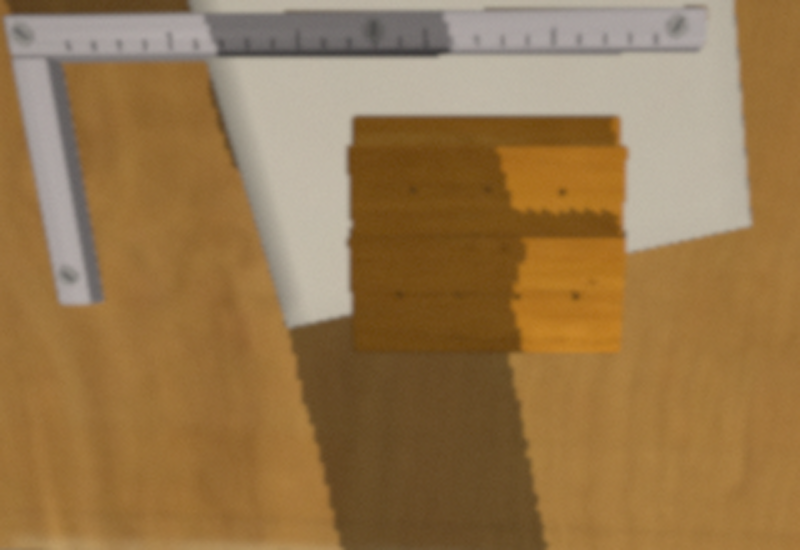

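The wrist crop shows the block square to the tool, with its lip edge from (353,116) to (620,116) and its front edge from (353,352) to (620,352). The bar's inner top edge runs from (48,57) to (705,48), and the short bar's inner top edge from (48,60) to (92,302).

```bash
python3 - <<'E'
from h import *
import pickle
s=pickle.load(open('w2.pkl','rb'))
p=lambda u,v,z:ray(s,(120+(u+.5)/2.5-.5,(v+.5)/2.5-.5),z,s['E'])
P={'K':p(48,57,.014),'L1':p(705,48,.014),'S1':p(92,302,.014),'lipL':p(353,116,.007),'lipR':p(620,116,.007),'fL':p(353,352,.034),'fR':p(620,352,.034),'S1b':p(101,300,.0),'Kb':p(62,60,0)}
for k,v in P.items(): print(k,v.round(4))
d=P['L1']-P['K'];print(np.degrees(np.arctan2(d[0],-d[1])))
for a,b in (('lipL','lipR'),('fL','fR')):
  d=P[b]-P[a];print(np.degrees(np.arctan2(d[0],-d[1])),np.linalg.norm(d))
E
```

```text
K [0.5947 0.2991 0.014 ]
L1 [0.6068 0.0422 0.014 ]
S1 [0.5019 0.2951 0.014 ]
lipL [0.5792 0.1814 0.007 ]
lipR [0.583 0.072 0.007]
fL [0.4872 0.179  0.034 ]
fR [0.4911 0.068  0.034 ]
S1b [0.5018 0.2982 0.    ]
Kb [0.5966 0.301  0.    ]
2.692888071055941
2.0059748130998187 0.109441900944543
1.9947801562913177 0.11111961287167574
```

Request:
jog_arm([
  {"jaw": 0.4,"dx": 15,"dy": 20,"dz": 0,"yaw": -0.18},
  {"jaw": 0.4,"dx": 30,"dy": 40,"dz": 0,"yaw": -0.36},
  {"jaw": 0.4,"dx": 45,"dy": 60,"dz": 0,"yaw": -0.54},
  {"jaw": 0.4,"dx": 60,"dy": 80,"dz": 0,"yaw": -0.72},
  {"jaw": 0.4,"dx": 82,"dy": 95,"dz": 0,"yaw": -0.9},
  {"jaw": 0.4,"dx": 82,"dy": 95,"dz": 20,"yaw": -1.08},
  {"jaw": 0.4,"dx": 82,"dy": 95,"dz": 50,"yaw": -1.26},
  {"jaw": 0.4,"dx": 82,"dy": 95,"dz": 80,"yaw": -1.44},
  {"jaw": 0.4,"dx": 82,"dy": 95,"dz": 100,"yaw": -1.582},
  {"jaw": 0.4,"dx": 82,"dy": 95,"dz": 120,"yaw": -1.582},
  {"jaw": 0.4,"dx": 82,"dy": 95,"dz": 120,"yaw": -1.582},
  {"jaw": 0.4,"dx": 82,"dy": 95,"dz": 120,"yaw": -1.582},
])

```text
t: 7.42
tcp_pos: [0.5331, 0.0311, 0.0807]
ee_rot: [180.0, -0.0, 92.7]
ft_force: [-0.3, -1.0, 0.2]
gripper_width: 0.0511
grasp_force: 0.0
```

Request:
jog_arm([
  {"jaw": 0.4,"dx": 0,"dy": 0,"dz": 50,"yaw": 0},
  {"jaw": 0.4,"dx": 0,"dy": 0,"dz": 68,"yaw": 0},
  {"jaw": 0.4,"dx": 0,"dy": 0,"dz": 75,"yaw": 0},
  {"jaw": 0.4,"dx": 10,"dy": 0,"dz": 75,"yaw": 0},
  {"jaw": 0.4,"dx": 20,"dy": 0,"dz": 75,"yaw": 0},
  {"jaw": 0.4,"dx": 27,"dy": 0,"dz": 75,"yaw": 0},
  {"jaw": 0.4,"dx": 34,"dy": 0,"dz": 75,"yaw": 0},
  {"jaw": 0.4,"dx": 41,"dy": 0,"dz": 75,"yaw": 0},
  {"jaw": 0.4,"dx": 48,"dy": 0,"dz": 75,"yaw": 0},
  {"jaw": 0.4,"dx": 55,"dy": 0,"dz": 75,"yaw": 0},
  {"jaw": 0.4,"dx": 62,"dy": 0,"dz": 75,"yaw": 0},
  {"jaw": 0.4,"dx": 69,"dy": 0,"dz": 75,"yaw": 0},
])

```text
t: 8.93
tcp_pos: [0.5293, 0.1001, 0.0053]
ee_rot: [-180.0, 0.0, 92.7]
ft_force: [0.4, -3.3, 2.8]
gripper_width: 0.0514
grasp_force: 1.7
```

Request:
jog_arm([
  {"jaw": 0.4,"dx": 7,"dy": 0,"dz": 0,"yaw": 0},
  {"jaw": 0.4,"dx": 14,"dy": 0,"dz": 0,"yaw": 0},
  {"jaw": 0.4,"dx": 21,"dy": 0,"dz": 0,"yaw": 0},
  {"jaw": 0.4,"dx": 28,"dy": 0,"dz": 0,"yaw": 0},
  {"jaw": 0.4,"dx": 35,"dy": 0,"dz": 0,"yaw": 0},
  {"jaw": 0.4,"dx": 42,"dy": 0,"dz": 0,"yaw": 0},
  {"jaw": 0.4,"dx": 49,"dy": 0,"dz": 0,"yaw": 0},
  {"jaw": 0.4,"dx": 55,"dy": 0,"dz": 0,"yaw": 0},
  {"jaw": 0.4,"dx": 60,"dy": 0,"dz": 0,"yaw": 0},
  {"jaw": 0.4,"dx": 64,"dy": 0,"dz": 0,"yaw": 0},
  {"jaw": 0.4,"dx": 66,"dy": 0,"dz": 0,"yaw": 0},
  {"jaw": 0.4,"dx": 68,"dy": 0,"dz": 0,"yaw": 0},
])

```text
t: 10.42
tcp_pos: [0.5262, 0.1674, 0.0052]
ee_rot: [-180.0, 0.0, 92.7]
ft_force: [-0.6, -2.9, 3.3]
gripper_width: 0.0512
grasp_force: 1.7
```

Request:
jog_arm([
  {"jaw": 0.4,"dx": 2,"dy": 0,"dz": 0,"yaw": 0},
  {"jaw": 0.4,"dx": 4,"dy": 0,"dz": 0,"yaw": 0},
  {"jaw": 0.4,"dx": 6,"dy": 0,"dz": 0,"yaw": 0},
  {"jaw": 0.4,"dx": 7,"dy": 0,"dz": 0,"yaw": 0},
  {"jaw": 0.4,"dx": 7,"dy": 0,"dz": 0,"yaw": 0},
])

```text
t: 11.05
tcp_pos: [0.5258, 0.1749, 0.0052]
ee_rot: [-180.0, -0.0, 92.7]
ft_force: [-0.3, -2.0, 1.6]
gripper_width: 0.0513
grasp_force: 1.0
```

Request:
jog_arm([
  {"jaw": 0.4,"dx": 1,"dy": 0,"dz": 0,"yaw": 0},
  {"jaw": 0.4,"dx": 2,"dy": 0,"dz": 0,"yaw": 0},
  {"jaw": 0.4,"dx": 2,"dy": 0,"dz": 0,"yaw": 0},
])

```text
t: 11.42
tcp_pos: [0.5258, 0.1748, 0.0052]
ee_rot: [-180.0, 0.2, 92.7]
ft_force: [-0.2, -4.4, 4.3]
gripper_width: 0.0512
grasp_force: 2.8
```

Request:
jog_arm([
  {"jaw": 0.4,"dx": -10,"dy": 0,"dz": 0,"yaw": 0},
  {"jaw": 0.4,"dx": -25,"dy": 0,"dz": 0,"yaw": 0},
  {"jaw": 0.4,"dx": -25,"dy": 0,"dz": -50,"yaw": 0},
  {"jaw": 0.4,"dx": -25,"dy": 0,"dz": -110,"yaw": 0.1},
  {"jaw": 0.4,"dx": -25,"dy": 0,"dz": -170,"yaw": 0.27},
  {"jaw": 0.4,"dx": -20,"dy": -20,"dz": -190,"yaw": 0.45},
  {"jaw": 0.4,"dx": -10,"dy": -50,"dz": -190,"yaw": 0.63},
  {"jaw": 0.4,"dx": 10,"dy": -83,"dz": -190,"yaw": 0.81},
  {"jaw": 0.4,"dx": 35,"dy": -83,"dz": -190,"yaw": 0.99},
  {"jaw": 0.4,"dx": 70,"dy": -83,"dz": -190,"yaw": 1.17},
  {"jaw": 0.4,"dx": 70,"dy": -83,"dz": -190,"yaw": 1.35},
  {"jaw": 0.4,"dx": 70,"dy": -83,"dz": -190,"yaw": 1.53},
])

```text
t: 12.92
tcp_pos: [0.4393, 0.2431, 0.1951]
ee_rot: [-180.0, 0.0, 4.8]
ft_force: [-0.1, 0.3, 0.4]
gripper_width: 0.0511
grasp_force: 0.0
```

Request:
jog_arm([
  {"jaw": 0.4,"dx": 0,"dy": 0,"dz": 0,"yaw": 0.042},
  {"jaw": 0.4,"dx": 0,"dy": 0,"dz": 0,"yaw": 0.042},
  {"jaw": 0.4,"dx": 0,"dy": 0,"dz": 0,"yaw": 0.042},
])

```text
t: 13.3
tcp_pos: [0.4396, 0.2425, 0.1952]
ee_rot: [-180.0, 0.0, 2.7]
ft_force: [0.2, 0.3, -0.2]
gripper_width: 0.051
grasp_force: 0.0
```

```bash
python3 - <<'E'
from h import *
import pickle
t=telemetry.sense(); print(t['tcp_pos'],t['ee_rot'])
s=snap('wrist'); s['E']=wE(s,t); pickle.dump(s,open('w3.pkl','wb'))
a=cv2.cvtColor(s['pixels'],cv2.COLOR_RGB2BGR)[0:220,160:480]; cv2.imwrite('pics/c4.png',cv2.resize(a,None,fx=2.5,fy=2.5,interpolation=cv2.INTER_CUBIC))
E
```

```text
[0.43955977 0.24248012 0.19515493] [-1.79986417e+02  9.21919079e-03  2.65652967e+00]
```

View pics/c4.png

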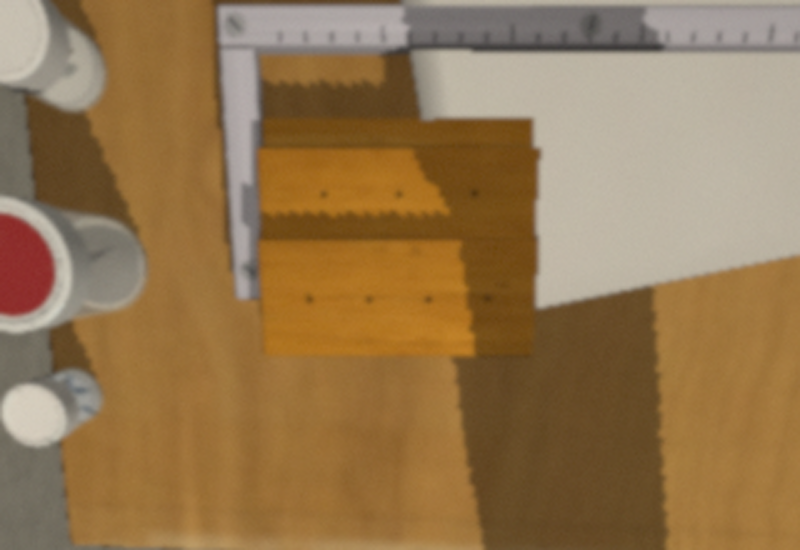

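The wrist crop shows the block's left end against the short bar, square, with its lip at y=118 and the bar face at y≈50, a gap of about 25 mm.

Request:
jog_arm([
  {"jaw": 0.4,"dx": 0,"dy": 0,"dz": 60,"yaw": 0},
  {"jaw": 0.4,"dx": 0,"dy": 0,"dz": 120,"yaw": 0},
  {"jaw": 0.4,"dx": 0,"dy": 0,"dz": 170,"yaw": 0},
  {"jaw": 0.4,"dx": 0,"dy": 0,"dz": 185,"yaw": 0},
  {"jaw": 0.4,"dx": 0,"dy": 0,"dz": 190,"yaw": 0},
  {"jaw": 0.4,"dx": 10,"dy": 0,"dz": 190,"yaw": 0},
  {"jaw": 0.4,"dx": 20,"dy": 0,"dz": 190,"yaw": 0},
  {"jaw": 0.4,"dx": 27,"dy": 0,"dz": 190,"yaw": 0},
  {"jaw": 0.4,"dx": 33,"dy": 0,"dz": 190,"yaw": 0},
  {"jaw": 0.4,"dx": 39,"dy": 0,"dz": 190,"yaw": 0},
  {"jaw": 0.4,"dx": 45,"dy": 0,"dz": 190,"yaw": 0},
  {"jaw": 0.4,"dx": 45,"dy": 0,"dz": 190,"yaw": 0},
])

```text
t: 14.85
tcp_pos: [0.4856, 0.2447, 0.0052]
ee_rot: [-180.0, -0.1, 2.6]
ft_force: [-0.5, 0.2, 0.9]
gripper_width: 0.0514
grasp_force: 0.1
```

Request:
jog_arm([
  {"jaw": 0.4,"dx": 2,"dy": 0,"dz": 0,"yaw": 0},
  {"jaw": 0.4,"dx": 4,"dy": 0,"dz": 0,"yaw": 0},
  {"jaw": 0.4,"dx": 6,"dy": 0,"dz": 0,"yaw": 0},
  {"jaw": 0.4,"dx": 8,"dy": 0,"dz": 0,"yaw": 0},
  {"jaw": 0.4,"dx": 8,"dy": 0,"dz": 0,"yaw": 0},
])

```text
t: 15.48
tcp_pos: [0.4933, 0.2449, 0.0052]
ee_rot: [-180.0, -0.1, 2.6]
ft_force: [-1.3, -0.3, -0.8]
gripper_width: 0.0508
grasp_force: 0.2
```

Request:
jog_arm([
  {"jaw": 0.4,"dx": 1,"dy": 0,"dz": 0,"yaw": 0},
  {"jaw": 0.4,"dx": 2,"dy": 0,"dz": 0,"yaw": 0},
  {"jaw": 0.4,"dx": 2,"dy": 0,"dz": 0,"yaw": 0},
])

```text
t: 15.85
tcp_pos: [0.4946, 0.2451, 0.0052]
ee_rot: [180.0, -0.0, 2.6]
ft_force: [-2.1, 0.4, 0.3]
gripper_width: 0.0509
grasp_force: 0.8
```

Request:
jog_arm([
  {"jaw": 0.4,"dx": 1,"dy": 0,"dz": 0,"yaw": 0},
  {"jaw": 0.4,"dx": 2,"dy": 0,"dz": 0,"yaw": 0},
  {"jaw": 0.4,"dx": 2,"dy": 0,"dz": 0,"yaw": 0},
])

```text
t: 16.23
tcp_pos: [0.4946, 0.2451, 0.0052]
ee_rot: [179.9, 0.2, 2.7]
ft_force: [-6.0, -1.2, 4.6]
gripper_width: 0.0515
grasp_force: 3.0
```

Request:
jog_arm([
  {"jaw": 0.4,"dx": 1,"dy": 0,"dz": 0,"yaw": 0},
  {"jaw": 0.4,"dx": 2,"dy": 0,"dz": 0,"yaw": 0},
  {"jaw": 0.4,"dx": 2,"dy": 0,"dz": 0,"yaw": 0},
])

```text
t: 16.6
tcp_pos: [0.4945, 0.2451, 0.0052]
ee_rot: [179.9, 0.4, 2.7]
ft_force: [-9.1, -2.2, 8.4]
gripper_width: 0.051
grasp_force: 4.9
```

Contact with the long bar is clear. I'll back off and check.

Request:
jog_arm([
  {"jaw": 0.4,"dx": -5,"dy": 0,"dz": 0,"yaw": 0},
  {"jaw": 0.4,"dx": -18,"dy": 0,"dz": 0,"yaw": 0},
  {"jaw": 0.4,"dx": -35,"dy": 0,"dz": 0,"yaw": 0},
  {"jaw": 0.4,"dx": -40,"dy": 0,"dz": -50,"yaw": 0},
  {"jaw": 0.4,"dx": -40,"dy": 0,"dz": -110,"yaw": 0},
  {"jaw": 0.4,"dx": -40,"dy": 0,"dz": -170,"yaw": 0},
  {"jaw": 0.4,"dx": -40,"dy": 0,"dz": -190,"yaw": 0},
  {"jaw": 0.4,"dx": -40,"dy": 0,"dz": -190,"yaw": 0},
  {"jaw": 0.4,"dx": -40,"dy": 0,"dz": -190,"yaw": 0},
])

```text
t: 17.73
tcp_pos: [0.4579, 0.2427, 0.1939]
ee_rot: [179.9, 0.1, 2.6]
ft_force: [-0.2, -1.0, -0.0]
gripper_width: 0.0511
grasp_force: 0.0
```

```bash
python3 - <<'E'
from h import *
t=telemetry.sense(); print(t['tcp_pos'],t['ee_rot'],t['ft_force'])
s=snap('wrist')
a=cv2.cvtColor(s['pixels'],cv2.COLOR_RGB2BGR)[0:220,160:480]; cv2.imwrite('pics/c5.png',cv2.resize(a,None,fx=2.5,fy=2.5,interpolation=cv2.INTER_CUBIC))
E
```

```text
[0.45793557 0.24273459 0.19387101] [1.79920212e+02 9.28847005e-02 2.61812621e+00] [-0.17417403 -0.97778677 -0.02047048]
```

View pics/c5.png

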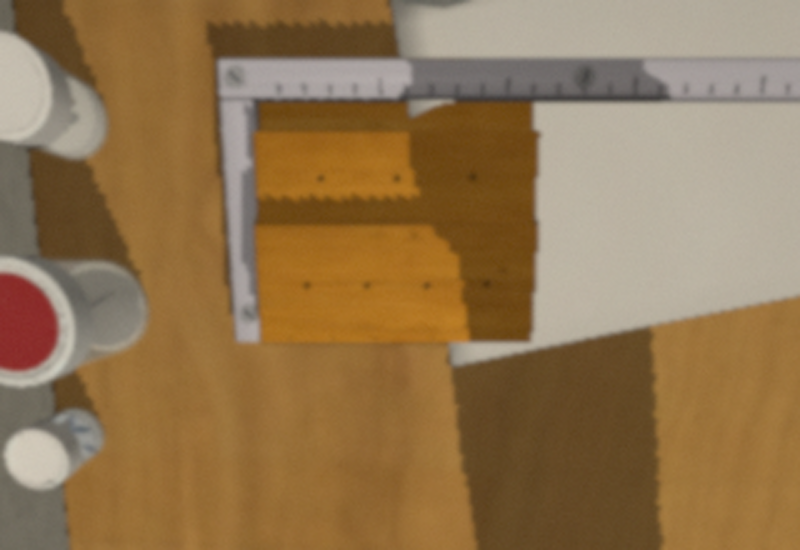

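The block sits flush: the lip meets the long bar at crop y≈100 and the left end meets the short bar at x≈257. The front edge is level from (258,342) to (532,340), and the vials and jar have not been touched.

```bash
python3 -c "
from plant import finish_job
print(finish_job())"
```

```text
the job is handed in; nothing more can be done
None
```

The block is pushed into the corner of the stop, flush against both bars in the last wrist view. The arm is clear of it, no bystander looked disturbed, and the job was handed in at about 18 s; no verdict came back.

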